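Close four sample pots with their stoppers

ROBOT

A 6-joint arm with a two-finger parallel gripper is mounted at the origin on the work surface. World frame = base frame: x ahead of the robot, y to its left, z up, the work surface at z = 0. Lengths are in m, angles in rad, forces in N, time in s.
With the tool pointing down it reaches from about 0.35 to 0.975 m from the base axis. Payload 7.1 kg.
Tool frame: the origin (TCP) lies midway between the tips of the shut fingers; the grasp point (between the pads) lies grip_depth behind it (grip_depth is the distance from the TCP to the grasp point, in m); z points along the fingers, y is the line along which they close (so a half turn about z gives the same grasp; the last joint's range is limited). The gripper opens to 88 mm and grips with 3 to 60 N. Pads are 20 mm wide; open, the fingers measure 115 mm over their backs; the gripper's body (75 mm by 178 mm) begins 61 mm behind the grasp point.
Start: joints at [-1.191, 0.423, 1.63, -0, 1.089, -0.019], TCP at [0.243, -0.576, 0.223] pointing down, gripper open.
Joint ranges: [-3, 3], [-0.9, 2.11], [0.09, 2.58], [-1.31, 4.45], [0.11, 2.69], [-2.54, 2.54]. Speed limits (rad/s): [2.39, 2.39, 3.01, 3.14, 3.14, 3.14].

INTERFACE

Orientations are given as a rotation vector (axis times angle).
In Python, from rig import observe, capture, close_job, grip_depth gives the robot as it stands.
- The arm moves only by the tool drive_effector, called after "Emit:" by a JSON object that holds its "name" and its "arguments". Schema: {"type":"object","properties":{"deltas":{"type":"object","properties":{"rows":{"type":"array","items":{"type":"array","items":{"type":"number"},"minItems":6,"maxItems":6},"minItems":1,"maxItems":8}},"additionalProperties":false,"required":["rows"]},"jaw":{"type":"number"},"only":{"type":"string"},"quiet":{"type":"boolean"},"lines":{"type":"string"}},"required":["deltas"],"additionalProperties":false}. deltas is an object whose key "rows" holds a list of rows, 1 to 8 of them, each of 6 numbers: dx, dy, dz in a scale on which 1.0 is 0.8 m, then a rotation vector rx, ry, rz in parts of the range, where 1.0 means 90 degrees; each row is the pose to reach, as a shift and turn from the pose commanded when the call began, along the tool's axes at that moment; what a row does not reach only later rows make up. A row lasts 1/12 s, in which the tool goes at most 0.0417 m and 0.125 rad, less where a joint would pass 70% of its speed; a pose out of reach is approached as far as the arm can. jaw is the opening from 0.0 (shut) to 1.0 (fully open), set as the call begins (left out keeps the last). The fingers move at their own pace and stop on an object; the grip force is fixed at half the most. Time passes only in rows, so rows that do not move let the fingers close. The tool returns the time, the measured TCP pose, the force, the opening and the grip force at its end. only (a regular expression) keeps the lines of the reply that match it, lines (a string "A,B") keeps lines A to B, and quiet returns only ok. Input that does not fit is refused with a message, and nothing moves.
- observe(): the state, without advancing time (a new reading comes with each control period).
- capture(name): name is "side" or "top" or "wrist"; returns a dict with "color" (420x560x3 uint8, red, green, blue), "fx", "fy", "cx", "cy" (pixels), "world_from_camera" (4x4, takes a point from camera to world coordinates); the wrist camera has in their place "mount" (4x4, takes a point from camera to tool coordinates, whose origin is the TCP and whose axes are the flange's). Camera axes: x right, y up, looking along -z (the intrinsics and any distortion apply to the point x, -y, -z); pixel columns grow to the right and rows downward; lengths in m; the calibration is good to about 2 mm. A picture is of the moment at which its call begins: read the wrist's pose just before it. There is no depth.
- close_job(): hands the job in; it is judged then, once.
The state is a dict: "time_s": time; "joints": joint angles; "dq": joint speeds; "joint_torque": joint torques, N m; "ee_pos": TCP position; "eef_rot": TCP orientation; "ft_force": force on the tool from outside, world axes, zero at the start; "moment": the same for the moment, N m; "gripper_width": opening from 0.0 (shut) to 1.0 (fully open); "finger_force": force on a finger pad.
Only numpy, scipy, OpenCV 4.12 (cv2) and the standard library are available. Lean on these libraries where they do the work, as an engineer would, in place of code of your own. Each camera call takes 0.05 s, during which the arm holds its last target. There are 200 camera calls.

TASK

Close each of the four open white pots with the green knobbed stopper of its own width, pushed down until its flange lies flat on the rim, the narrowest stopper in the narrowest mouth and so on up to the widest. Leave all pots standing upright on the bench, and leave the pot that is already closed where it stands.

Things in the scene. Friction and masses are not known exactly. Their poses are not given: they have to be found in the camera images.
- jar_small: open round white pot, one of four alike but for width, this one with the narrowest mouth: mouth 30 mm inside diameter, rim ring 38 mm outside, body 48 mm wide up to 30 mm, rim at 45 mm height, inner floor at 12 mm. Loose, about 300 g. Origin: centre of its underside; z up
- jar_medium: open round white pot, one of four alike but for width, this one with the second narrowest mouth: mouth 40 mm inside diameter, rim ring 48 mm outside, body 58 mm wide up to 30 mm, rim at 45 mm height, inner floor at 12 mm. Loose, about 350 g. Origin: centre of its underside; z up
- jar_large: open round white pot, one of four alike but for width, this one with the second widest mouth: mouth 50 mm inside diameter, rim ring 58 mm outside, body 68 mm wide up to 30 mm, rim at 45 mm height, inner floor at 12 mm. Loose, about 400 g. Origin: centre of its underside; z up
- jar_widest: open round white pot, one of four alike but for width, this one with the widest mouth: mouth 60 mm inside diameter, rim ring 68 mm outside, body 78 mm wide up to 30 mm, rim at 45 mm height, inner floor at 12 mm. Loose, about 450 g. Origin: centre of its underside; z up
- stopper_small: green stopper for jar_small, standing plug down: tapered plug 16 mm long (14 mm across at the foot, 25 mm at the top), flange 40 mm across at 16 to 22 mm height, upright round grip knob 18 mm across at 22 to 48 mm (alike on all four). About 50 g. Origin: centre of the plug's underside, z up. Seated, the flange lies on the rim and this origin is 29 mm above the pot's
- stopper_medium: green stopper for jar_medium, standing plug down: tapered plug 16 mm long (24 mm across at the foot, 35 mm at the top), flange 50 mm across at 16 to 22 mm height, upright round grip knob 18 mm across at 22 to 48 mm (alike on all four). About 60 g. Origin: centre of the plug's underside, z up. Seated, the flange lies on the rim and this origin is 29 mm above the pot's
- stopper_large: green stopper for jar_large, standing plug down: tapered plug 16 mm long (34 mm across at the foot, 45 mm at the top), flange 60 mm across at 16 to 22 mm height, upright round grip knob 18 mm across at 22 to 48 mm (alike on all four). About 70 g. Origin: centre of the plug's underside, z up. Seated, the flange lies on the rim and this origin is 29 mm above the pot's
- stopper_widest: green stopper for jar_widest, standing plug down: tapered plug 16 mm long (44 mm across at the foot, 55 mm at the top), flange 70 mm across at 16 to 22 mm height, upright round grip knob 18 mm across at 22 to 48 mm (alike on all four). About 80 g. Origin: centre of the plug's underside, z up. Seated, the flange lies on the rim and this origin is 29 mm above the pot's
- jar_done: finished white pot, already closed by a flat green cap with no knob: 58 mm wide, 57 mm tall. Loose, to be left where it stands. Origin: centre of its underside; z up
Things that resemble listed ones, but are neither listed nor needed, are in the scene too. What is shaped like the stopper_small but blue or purple is not meant.

How it is judged:
By the outcome, as a careful person would: the job done as asked, in the order asked, and still so for the second after the job is handed in, with the robot touching nothing.
It also fails if it takes over 93 s, if anything falls off the work surface, if the arm or the gripper's body presses on something with over 40 N, if the wrist force passes 120 N, or if a joint passes its speed limit or range.

## Working session

There is one attempt and no reset: what is moved stays moved. The work goes in short steps, Python scripts to look and compute and a tool call to move; the robot and the scene stay as the last step left them, time stands still between calls to the robot, and variables do not carry over. Pictures are saved under pics/ and viewed, at most 14 in all, crops included, and the job is handed in when it is done.

```bash
mkdir -p pics
```

Run:
```python
from rig import *
import cv2,numpy as np
s=observe();print(s, grip_depth)
for n in("top","side"):
    c=capture(n);cv2.imwrite(f"pics/{n}0.png",c["color"][:,:,::-1]);print(n,{k:v for k,v in c.items() if k!="color"})
```

```text
{'time_s': 0.0, 'joints': array([-1.19096804e+00,  4.23855691e-01,  1.63071408e+00,  4.34454995e-06,
        1.08862091e+00, -1.89888029e-02]), 'dq': array([ 0.00170856,  0.00046258, -0.00031029,  0.00049088,  0.00087735,
       -0.00011783]), 'joint_torque': array([ 3.66068844e-04, -5.44633734e+01, -2.73669434e+01,  6.43215235e-02,
        2.27039790e-02, -1.30974768e-04]), 'ee_pos': array([ 0.24252079, -0.5753969 ,  0.22188298]), 'eef_rot': array([-3.07779756e+00, -6.22002270e-01,  4.44262589e-04]), 'ft_force': array([ 0.20840497, -0.05906559, -0.02040214]), 'moment': array([-0.03155086, -0.00322433,  0.03754432]), 'finger_force': 0.0, 'gripper_width': 0.9974795954540226} 0.0187
top {'fx': 401.50111909457587, 'fy': 401.50111909457587, 'cx': 276.9562263822008, 'cy': 214.88126628741986, 'world_from_camera': array([[ 0.0133276 ,  0.98694993, -0.16047497,  0.36411426],
       [-0.99988022,  0.01441734,  0.00562824,  0.0115089 ],
       [ 0.00786841,  0.16038074,  0.98702386,  1.13033857],
       [ 0.        ,  0.        ,  0.        ,  1.        ]])}
side {'fx': 438.28167655451426, 'fy': 438.28167655451426, 'cx': 279.33351997426183, 'cy': 210.92679711181333, 'world_from_camera': array([[-0.88528922,  0.32293873, -0.33462453,  0.19349571],
       [-0.46478905, -0.63811534,  0.61382404,  0.63284048],
       [-0.01530149,  0.69894162,  0.71501502,  0.78539382],
       [ 0.        ,  0.        ,  0.        ,  1.        ]])}
```

View pics/top0.png

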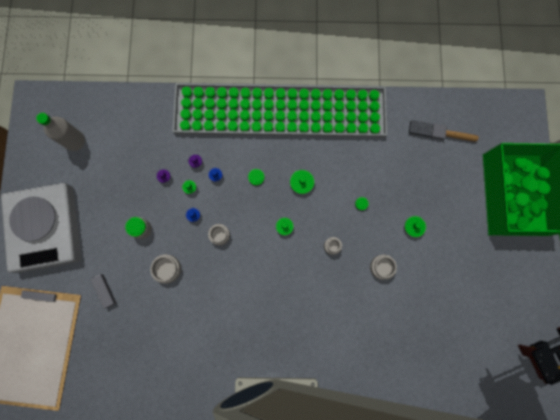

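View pics/side0.png

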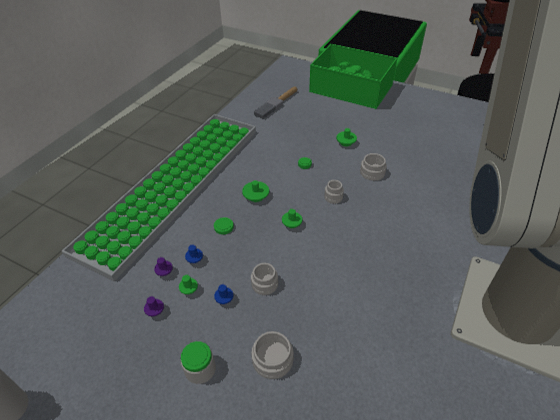

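Top view:
- **Knobbed green stoppers:** small (190,188), medium (285,228), large (415,228), widest (302,182).
- **Could be mistaken for them:** flat knobless green discs at (256,177) and (362,204), purple at (163,176) and (195,161), blue at (215,175) and (193,215), tray balls at (280,110), items in the bin at (525,190), and the closed pot at (137,228).
- **Pots:** (333,246) small, (218,234) medium, (384,267) large, (165,269) widest.

Next I'll measure these and check a close crop.

Create h.py:
```python
from rig import *
import cv2,numpy as np
from scipy.spatial.transform import Rotation as Rn
def ray(c,u,v,T=None):
    T=c["world_from_camera"] if T is None else T
    return T[:3,3],T[:3,:3]@np.array([(u-c["cx"])/c["fx"],-(v-c["cy"])/c["fy"],-1])
def onz(c,u,v,z,T=None):
    o,d=ray(c,u,v,T);return o+d*(z-o[2])/d[2]
def go(x,y,z,yaw=None):
    "shift in tool axes from the present pose to the TCP target (tool down), and the turn"
    s=observe();R=Rn.from_rotvec(s["eef_rot"]);p=s["ee_pos"]
    print("p",p.round(4),"shift",R.inv().apply(np.array([x,y,z])-p).round(4),
      "turn",None if yaw is None else (R.inv()*Rn.from_euler("z",yaw)*Rn.from_rotvec([np.pi,0,0])).as_rotvec().round(3))
```

Create m.py:
```python
from h import *
c=capture("top");im=c["color"];hsv=cv2.cvtColor(im,cv2.COLOR_RGB2HSV)
m=cv2.inRange(hsv,(50,120,60),(70,255,255))
w=cv2.inRange(hsv,(0,0,118),(179,60,255))
def blob(mask,u,v,r=22):
    k=np.zeros_like(mask);cv2.circle(k,(u,v),r,255,-1)
    cs=cv2.findContours(mask&k,cv2.RETR_EXTERNAL,cv2.CHAIN_APPROX_NONE)[0]
    return max(cs,key=cv2.contourArea)
def sz(ct,z,c):
    pts=np.array([onz(c,*p[0],z)[:2] for p in ct]);(x,y),r=cv2.minEnclosingCircle(pts.astype(np.float32))
    a=pts.mean(0);return np.r_[x,y,2*r,a].round(4)
for n,u,v in[("s_small",190,188),("s_med",285,228),("s_large",415,228),("s_wid",302,182),("disc1",256,177),("disc2",362,204)]:
    print(n,sz(blob(m,u,v),.022,c))
for n,u,v in[("j_small",333,246),("j_med",218,234),("j_large",384,267),("j_wid",165,269)]:
    print(n,sz(blob(w,u,v),.035,c))
z=lambda i:cv2.resize(i,None,fx=2.6,fy=2.6,interpolation=cv2.INTER_CUBIC)
cv2.imwrite("pics/crop1.png",z(im[150:290,140:440,::-1]))
```

```bash
python3 m.py
```

```text
s_small [0.6215 0.255  0.0404 0.6218 0.255 ]
s_med [ 0.5129 -0.0156  0.0516  0.5127 -0.0156]
s_large [ 0.5179 -0.3804  0.0614  0.5178 -0.3801]
s_wid [ 0.6412 -0.0635  0.072   0.6413 -0.0635]
disc1 [0.6532 0.0663 0.0486 0.6535 0.0663]
disc2 [ 0.5807 -0.2331  0.0398  0.5808 -0.2327]
j_small [ 0.4634 -0.1492  0.0446  0.4637 -0.1486]
j_med [0.4884 0.1663 0.0562 0.4905 0.1681]
j_large [ 0.4079 -0.2847  0.0628  0.41   -0.2775]
j_wid [0.3937 0.3104 0.074  0.3957 0.3088]
```

View pics/crop1.png

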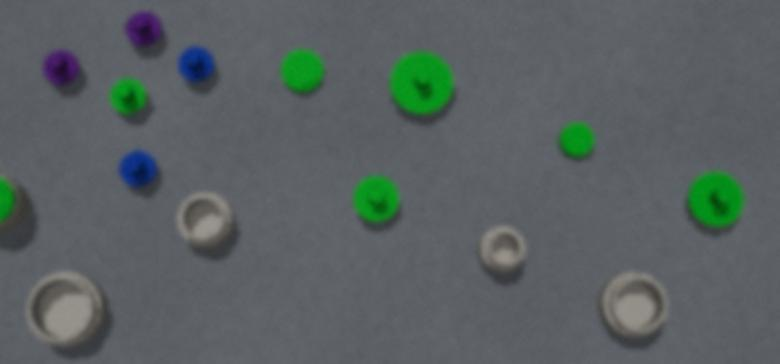

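The crop confirms it: the small green stopper has a knob at crop (128,97), with purple and blue ones around it. The other knobbed ones are at (377,200), (423,85) and (716,200), and the discs have no knobs. Next I'll refine the pot positions using colour (R−B) and compute the first move.

Add to m.py:
```python
print("--")
f=cv2.GaussianBlur(im,(3,3),0).astype(int);d=f[:,:,0]-f[:,:,2]
w=(d>-3).astype(np.uint8)*255
for n,u,v in[("j_small",333,246),("j_med",218,234),("j_large",384,267),("j_wid",165,269)]:
    print(n,sz(blob(w,u,v,26),.030,c))
```

```bash
python3 m.py | sed 1,/--/d
```

Run:
```python
from h import *
print(capture("wrist")["mount"].round(4).tolist(),{k:v for k,v in capture("wrist").items() if k in("fx","fy","cx","cy")})
go(.6215,.255,.20,0)
```

```text
j_small [ 0.4601 -0.1487  0.0531  0.4597 -0.1491]
j_med [0.486  0.1654 0.0643 0.4867 0.165 ]
j_large [ 0.4039 -0.286   0.0746  0.404  -0.2861]
j_wid [0.3912 0.3057 0.0853 0.391  0.3062]
[[-0.0009, 0.9534, 0.3017, 0.0839], [1.0, 0.0009, -0.0, 0.0009], [-0.0003, 0.3017, -0.9534, -0.1621], [0.0, 0.0, 0.0, 1.0]] {'fx': 289.22821383974537, 'fy': 289.22821383974537, 'cx': 276.61103860523673, 'cy': 209.7871893734044}
p [ 0.2427 -0.5758  0.2224] shift [ 0.6717 -0.6185  0.0227] turn [-0.001  0.     0.399]
```

Careful with the scale: shifts go in shares of 0.8 m and turns go in shares of 90 degrees. That gives: 0.25 m is 0.3125, -0.23 m is -0.2875, 0.399 rad is 0.254.

Emit:
{"name": "drive_effector", "arguments": {"deltas": {"rows": [[0.3125, -0.2875, 0.025, 0, 0, 0.254], [0.3125, -0.2875, 0.025, 0, 0, 0.254], [0.3125, -0.2875, 0.025, 0, 0, 0.254], [0.3125, -0.2875, 0.025, 0, 0, 0.254], [0.3125, -0.2875, 0.025, 0, 0, 0.254], [0.3125, -0.2875, 0.025, 0, 0, 0.254], [0.3125, -0.2875, 0.025, 0, 0, 0.254], [0.3125, -0.2875, 0.025, 0, 0, 0.254]]}, "jaw": 0.4}}

```text
time_s: 0.97
ee_pos: [0.3811, -0.2718, 0.2032]
eef_rot: [3.141, -0.001, 0.001]
ft_force: [0.1, -0.9, 0.4]
gripper_width: 0.433
finger_force: 0.0
```

Run:
```python
from h import *
go(.6215,.255,.15,0)
```

```text
p [ 0.3811 -0.2718  0.2032] shift [ 0.24   -0.527   0.0532] turn [ 0.    -0.    -0.001]
```

Add to h.py:
```python
def wrist():
    s=observe();c=capture("wrist");T=np.eye(4);T[:3,:3]=Rn.from_rotvec(s["eef_rot"]).as_matrix();T[:3,3]=s["ee_pos"]
    return c,T@c["mount"]
def rect(c,T,x,y,z,half=.06,px=.0005):
    "top-down view of the plane at height z around x,y; rows: +x up, cols: +y left"
    n=int(2*half/px);W=np.array([[x+half,y+half,z],[x+half,y-half,z],[x-half,y-half,z],[x-half,y+half,z]])
    P=(W-T[:3,3])@T[:3,:3];uv=np.c_[c["cx"]-c["fx"]*P[:,0]/P[:,2],c["cy"]+c["fy"]*P[:,1]/P[:,2]]
    H=cv2.getPerspectiveTransform(uv.astype(np.float32),np.float32([[0,0],[n,0],[n,n],[0,n]]))
    return cv2.warpPerspective(c["color"],H,(n,n),flags=cv2.INTER_CUBIC)
```

Run:
```python
from h import *
c,T=wrist();cv2.imwrite("pics/w1.png",c["color"][:,:,::-1])
a=[rect(c,T,x,y,.045) for x,y in[(.460,-.149),(.404,-.286)]]
for i in a:cv2.circle(i,(120,120),2,(255,0,0),-1)
a+=[cv2.resize(c["color"],(320,240))]
cv2.imwrite("pics/w1r.png",np.hstack(a)[:,:,::-1])
```

Emit:
{"name": "drive_effector", "arguments": {"deltas": {"rows": [[0.225, -0.35, 0.025, 0, 0, 0], [0.225, -0.35, 0.025, 0, 0, 0], [0.225, -0.35, 0.025, 0, 0, 0], [0.225, -0.35, 0.025, 0, 0, 0], [0.225, -0.35, 0.025, 0, 0, 0], [0.225, -0.35, 0.025, 0, 0, 0], [0.225, -0.35, 0.025, 0, 0, 0], [0.225, -0.35, 0.025, 0, 0, 0]]}}}

```text
time_s: 1.68
ee_pos: [0.5615, 0.0083, 0.1831]
eef_rot: [3.142, 0.0, 0.0]
ft_force: [0.8, -0.3, 0.2]
gripper_width: 0.399
finger_force: 0.0
```

View pics/w1r.png

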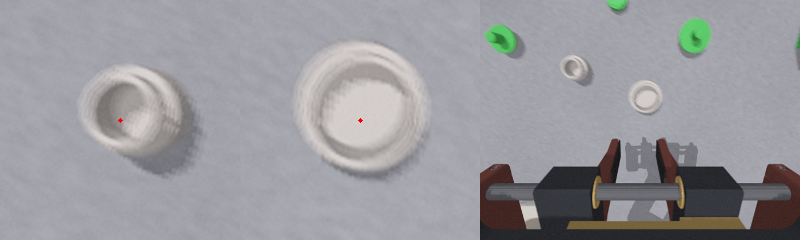

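The wrist crops show the small and large pots (mouth centres at crop (121,111) and (364,105)), offset several mm from my predictions. I'll fit projected models to the silhouettes instead, using both the top and wrist cameras.

Add to h.py:
```python
RJ=dict(small=(24,19),medium=(29,24),large=(34,29),widest=(39,34));RS=dict(small=20,medium=25,large=30,widest=35)
def proj(c,T,P):
    P=(P-T[:3,3])@T[:3,:3];return np.c_[c["cx"]-c["fx"]*P[:,0]/P[:,2],c["cy"]+c["fy"]*P[:,1]/P[:,2]]
th=np.linspace(0,2*np.pi,60);U=np.c_[np.cos(th),np.sin(th),0*th]
def model(kind,n,z0=0):
    if kind=="j":b,r=RJ[n];L=[[(b,0),(b,30)],[(r,30),(r,45)]]
    else:L=[[(RS[n],16),(RS[n],22)],[(9,22),(9,48)]]
    return [np.vstack([U*(r/1e3)+[0,0,z/1e3+z0] for r,z in l]) for l in L]
def sil(c,T,kind,n,x,y,z0=0,K=4):
    m=np.zeros((420*K,560*K),np.uint8)
    for P in model(kind,n,z0):cv2.fillConvexPoly(m,cv2.convexHull(np.round((proj(c,T,P+[x,y,0])+.5)*K).astype(np.int32)),255)
    return cv2.resize(m,(560,420),interpolation=cv2.INTER_AREA)
def fit(c,T,kind,n,x,y,z0=0):
    f=c["color"].astype(int);x0,y0=x,y
    d=f[:,:,0]-f[:,:,2] if kind=="j" else f[:,:,1]-(f[:,:,0]+f[:,:,2])//2
    for _ in range(5):
        s=sil(c,T,kind,n,x,y,z0);win=cv2.dilate(s,np.ones((13,13)))>0
        core=cv2.erode(s,np.ones((3,3)))>200;rng=win&~(cv2.dilate(s,np.ones((9,9)))>0)
        if core.sum()<20:return None
        a,b=np.median(d[core]),np.median(d[rng]);m=((d>(a+b)/2)&win).astype(np.uint8)
        M=cv2.moments(m,True);N=cv2.moments(s)
        if M["m00"]==0:return None
        e=np.array([M["m10"]/M["m00"]-N["m10"]/N["m00"],M["m01"]/M["m00"]-N["m01"]/N["m00"]])
        J=(proj(c,T,np.array([[x,y,.03+z0],[x+.01,y,.03+z0],[x,y+.01,.03+z0]])));J=np.c_[J[1]-J[0],J[2]-J[0]]/.01
        x,y=np.array([x,y])+np.linalg.solve(J,e)
    iou=np.minimum(s/255,m).sum()/np.maximum(s/255,m).sum()
    return np.r_[x,y,iou].round(4)
OBJ=dict(j=dict(small=(.460,-.149),medium=(.487,.166),large=(.406,-.286),widest=(.392,.307)),
 s=dict(small=(.6215,.255),medium=(.513,-.0156),large=(.518,-.380),widest=(.641,-.0635)))
def fitall(c,T):
    for k in OBJ:
        for n,(x,y) in OBJ[k].items():
            uv=proj(c,T,np.array([[x,y,.03]]))[0]
            if 40<uv[0]<520 and 40<uv[1]<290: print(k,n,fit(c,T,k,n,x,y))
```

Run:
```python
from h import *
c=capture("top");print("top");fitall(c,c["world_from_camera"])
c=capture("side");print("side");
for k in OBJ:
    for n,(x,y) in OBJ[k].items():print(k,n,fit(c,c["world_from_camera"],k,n,x,y))
c,T=wrist();print("wrist");fitall(c,T)
go(.6215,.255,.15,0)
```

```text
top
j small [ 0.4445 -0.0818  0.2345]
j medium [0.4844 0.1108 0.2035]
j large [ 0.4049 -0.2891  0.9323]
j widest [0.3919 0.3104 0.9513]
s small [0.6236 0.2567 0.8887]
s medium [ 0.4832 -0.0081  0.143 ]
s large [ 0.5189 -0.3811  0.9113]
s widest [ 0.5919 -0.0692  0.4607]
side
j small [ 0.4608 -0.1483  0.9227]
j medium [0.4884 0.1671 0.9396]
j large [ 0.4045 -0.287   0.954 ]
j widest [0.3918 0.3096 0.9555]
s small [0.6228 0.256  0.8676]
s medium [ 0.514  -0.0142  0.8906]
s large [ 0.5177 -0.3769  0.8736]
s widest [ 0.6421 -0.0626  0.9146]
wrist
j small [ 0.4644 -0.1514  0.889 ]
j medium [0.4897 0.1648 0.9574]
s small [0.6242 0.2538 0.8994]
s medium [ 0.5163 -0.0168  0.878 ]
s widest [ 0.6439 -0.0658  0.9638]
p [0.5619 0.0086 0.1828] shift [ 0.0606 -0.2461  0.0328] turn [-0.    -0.     0.004]
```

Scaled: -0.246 m is -0.3075, 0.062 m is 0.0775.

Emit:
{"name": "drive_effector", "arguments": {"deltas": {"rows": [[0.0775, -0.3075, 0.0625, 0, 0, 0], [0.0775, -0.3075, 0.0625, 0, 0, 0], [0.0775, -0.3075, 0.0625, 0, 0, 0], [0.0775, -0.3075, 0.0625, 0, 0, 0], [0.0775, -0.3075, 0.0625, 0, 0, 0], [0.0775, -0.3075, 0.0625, 0, 0, 0], [0.0775, -0.3075, 0.0625, 0, 0, 0], [0.0775, -0.3075, 0.0625, 0, 0, 0]]}}}

```text
time_s: 2.5
ee_pos: [0.6225, 0.2534, 0.1322]
eef_rot: [3.141, 0.003, -0.002]
ft_force: [-1.0, -1.2, -1.3]
gripper_width: 0.398
finger_force: 0.0
```

Run:
```python
from h import *
c,T=wrist();cv2.imwrite("pics/w2.png",c["color"][:,:,::-1])
r=fit(c,T,"s","small",.624,.2545);print(r);go(r[0],r[1],.026)
r=fit(c,T,"j","medium",.4897,.1648);print(r)
```

```text
[0.624  0.2539 0.9237]
p [0.6222 0.2517 0.1325] shift [ 0.0019 -0.0023  0.1065] turn None
[0.5204 0.196  0.4856]
```

View pics/w2.png

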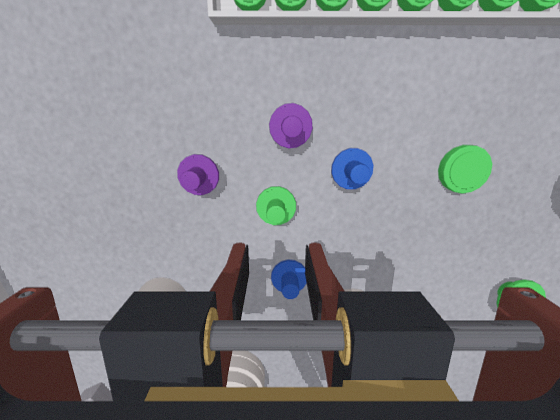

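The wrist picture shows the green knobbed stopper at (276,205), centred between the fingers. The purple and blue ones are clear of the fingertips. Descend and grip.

Scaled: 0.106 m is 0.1325, 0.002 m is 0.0025.

Emit:
{"name": "drive_effector", "arguments": {"deltas": {"rows": [[0.0025, -0.0013, 0.05, 0, 0, 0], [0.0025, -0.0013, 0.1, 0, 0, 0], [0.0025, -0.0013, 0.1325, 0, 0, 0], [0.0025, -0.0013, 0.1325, 0, 0, 0], [0.0025, -0.0013, 0.1325, 0, 0, 0]]}}}

```text
time_s: 2.97
ee_pos: [0.624, 0.2504, 0.0264]
eef_rot: [3.14, -0.004, -0.004]
ft_force: [-0.4, -0.6, -0.1]
gripper_width: 0.4
finger_force: 0.0
```

Emit:
{"name": "drive_effector", "arguments": {"deltas": {"rows": [[0, 0, 0, 0, 0, 0], [0, 0, 0, 0, 0, 0], [0, 0, 0, 0, 0, 0], [0, 0, 0, 0, 0, 0], [0, 0, 0, 0, 0, 0]]}, "jaw": 0}}

```text
time_s: 3.38
ee_pos: [0.6255, 0.2529, 0.0285]
eef_rot: [3.141, 0.0, 0.003]
ft_force: [-0.8, -4.1, 6.6]
gripper_width: 0.198
finger_force: 29.8
```

Emit:
{"name": "drive_effector", "arguments": {"deltas": {"rows": [[0, 0, -0.05, 0, 0, 0], [0, 0, -0.1, 0, 0, 0], [0, 0, -0.15, 0, 0, 0], [0, 0, -0.15, 0, 0, 0]]}}}

```text
time_s: 3.72
ee_pos: [0.6293, 0.2552, 0.1559]
eef_rot: [-3.137, -0.0, -0.019]
ft_force: [1.2, 0.4, 0.0]
gripper_width: 0.194
finger_force: 29.8
```

```bash
python3 -c "
from h import *
go(.463,-.150,.146,0)"
```

```text
p [0.6293 0.2552 0.1559] shift [-0.1664  0.4052  0.0059] turn [-0.005 -0.012  0.   ]
```

Scaled: 0.405 m is 0.5063, -0.21 m is -0.2625.

Emit:
{"name": "drive_effector", "arguments": {"deltas": {"rows": [[-0.2625, 0.5063, 0.0125, 0, 0, 0], [-0.2625, 0.5063, 0.0125, 0, 0, 0], [-0.2625, 0.5063, 0.0125, 0, 0, 0], [-0.2625, 0.5063, 0.0125, 0, 0, 0], [-0.2625, 0.5063, 0.0125, 0, 0, 0], [-0.2625, 0.5063, 0.0125, 0, 0, 0], [-0.2625, 0.5063, 0.0125, 0, 0, 0], [-0.2625, 0.5063, 0.0125, 0, 0, 0]]}}}

```text
time_s: 4.38
ee_pos: [0.4701, -0.0438, 0.14]
eef_rot: [3.142, 0.001, 0.001]
ft_force: [0.3, -0.0, -1.2]
gripper_width: 0.199
finger_force: 29.8
```

```bash
python3 -c "
from h import *
go(.413,-.150,.146,0)"
```

```text
p [ 0.4701 -0.0438  0.14  ] shift [-0.0572  0.1062 -0.0061] turn [ 0.    -0.001  0.001]
```

Scaled: 0.106 m is 0.1325, -0.057 m is -0.0713.

Emit:
{"name": "drive_effector", "arguments": {"deltas": {"rows": [[-0.0713, 0.1325, -0.0075, 0, 0, 0], [-0.0713, 0.1325, -0.0075, 0, 0, 0], [-0.0713, 0.1325, -0.0075, 0, 0, 0], [-0.0713, 0.1325, -0.0075, 0, 0, 0], [-0.0713, 0.1325, -0.0075, 0, 0, 0]]}}}

```text
time_s: 4.8
ee_pos: [0.4136, -0.15, 0.1461]
eef_rot: [3.141, -0.007, 0.001]
ft_force: [1.2, 0.0, -0.1]
gripper_width: 0.199
finger_force: 29.8
```

Run:
```python
from h import *
c,T=wrist()
p=observe()["ee_pos"]
h=fit(c,T,"s","small",p[0],p[1],p[2]-.027);print("held",h,p)
r=fit(c,T,"j","small",.463,-.150);print(r);go(r[0],r[1],.11,0)
v=c["color"].copy();uv=proj(c,T,np.vstack(model("j","small"))+[r[0],r[1],0])
for a in uv.round().astype(int):cv2.circle(v,a,0,(255,0,0),-1)
for a in proj(c,T,np.vstack(model("s","small",p[2]-.027))+[h[0],h[1],0]).round().astype(int):cv2.circle(v,a,0,(255,0,255),-1)
cv2.imwrite("pics/w3.png",v[:,:,::-1])
for n in("large",):print(n,fit(c,T,"j",n,*OBJ["j"][n]))
for n in("large","medium"):print(n,fit(c,T,"s",n,*OBJ["s"][n]))
```

```text
held [ 0.4135 -0.1505  0.6201] [ 0.41427405 -0.14903271  0.14604271]
[ 0.4635 -0.1516  0.9655]
p [ 0.4143 -0.149   0.146 ] shift [0.0492 0.0024 0.0361] turn [ 0.    -0.001 -0.002]
large [ 0.4068 -0.2902  0.9648]
large [ 0.521  -0.3831  0.9512]
medium [ 0.516  -0.0169  0.9356]
```

View pics/w3.png

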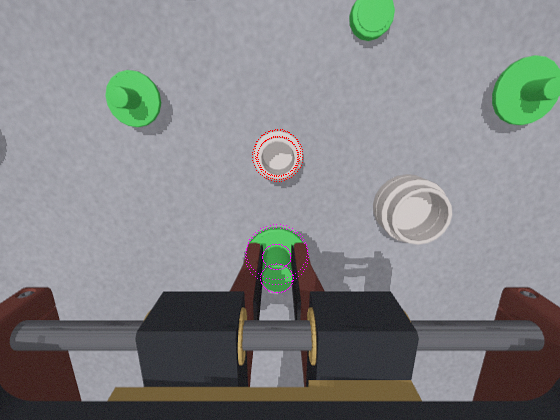

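The overlay matches the small pot at (278,155) well, and the held stopper at (277,255) is upright and centred in the grip. Move above the pot, then insert.

Scaled: 0.066 m is 0.0825, 0.049 m is 0.0613.

Emit:
{"name": "drive_effector", "arguments": {"deltas": {"rows": [[0.05, 0, 0, 0, 0, 0], [0.0613, 0.0025, 0.0375, 0, 0, 0], [0.0613, 0.0025, 0.0825, 0, 0, 0], [0.0613, 0.0025, 0.0825, 0, 0, 0], [0.0613, 0.0025, 0.0825, 0, 0, 0], [0.0613, 0.0025, 0.0825, 0, 0, 0]]}}}

```text
time_s: 5.35
ee_pos: [0.4636, -0.1496, 0.0806]
eef_rot: [-3.141, -0.002, 0.0]
ft_force: [0.6, -0.2, -0.8]
gripper_width: 0.202
finger_force: 29.8
```

```bash
python3 -c "
from h import *
go(.4635,-.1516,.0565)"
```

```text
p [ 0.4636 -0.1496  0.0806] shift [-0.0001  0.002   0.0241] turn None
```

Scaled: 0.025 m is 0.0313, 0.001 m is 0.0013.

Emit:
{"name": "drive_effector", "arguments": {"deltas": {"rows": [[0, 0.0013, 0.015, 0, 0, 0], [0, 0.0013, 0.025, 0, 0, 0], [0, 0.0013, 0.0313, 0, 0, 0], [0, 0.0013, 0.0313, 0, 0, 0], [0, 0.0013, 0.0313, 0, 0, 0]]}}}

```text
time_s: 5.77
ee_pos: [0.4641, -0.1516, 0.056]
eef_rot: [3.141, -0.0, 0.003]
ft_force: [1.2, 1.8, 3.2]
gripper_width: 0.198
finger_force: 30.0
```

Scaled: 0.0015 m is 0.0019.

Emit:
{"name": "drive_effector", "arguments": {"deltas": {"rows": [[0, 0, 0.0019, 0, 0, 0], [0, 0, 0.0019, 0, 0, 0], [0, 0, 0.0019, 0, 0, 0]]}}}

```text
time_s: 6.02
ee_pos: [0.4643, -0.1515, 0.0558]
eef_rot: [3.141, -0.001, 0.004]
ft_force: [-3.7, 3.9, 24.6]
gripper_width: 0.197
finger_force: 30.0
```

Seated: the force jumps to 24.6 N with no further travel. Release, rise and go to stopper_medium.

Scaled: -0.08 m is -0.1, -0.04 m is -0.05.

Emit:
{"name": "drive_effector", "arguments": {"deltas": {"rows": [[0, 0, 0, 0, 0, 0], [0, 0, 0, 0, 0, 0], [0, 0, 0, 0, 0, 0], [0, 0, 0, 0, 0, 0], [0, 0, -0.05, 0, 0, 0], [0, 0, -0.1, 0, 0, 0], [0, 0, -0.1, 0, 0, 0], [0, 0, -0.1, 0, 0, 0]]}, "jaw": 0.4}}

```text
time_s: 6.68
ee_pos: [0.4647, -0.1521, 0.1351]
eef_rot: [3.14, -0.0, 0.007]
ft_force: [0.4, -0.8, 0.1]
gripper_width: 0.399
finger_force: 0.0
```

```bash
python3 -c "
from h import *
c,T=wrist();go(.516,-.0168,.12,0)
print(fit(c,T,'s','small',.4635,-.1516,.029),fit(c,T,'s','medium',.516,-.0168))"
```

```text
p [ 0.4635 -0.1517  0.1337] shift [ 0.0525 -0.135   0.0137] turn [ 0.001 -0.001 -0.   ]
[ 0.4624 -0.1519  0.9233] [ 0.5156 -0.0171  0.9338]
```

Scaled: -0.135 m is -0.1688, 0.052 m is 0.065.

Emit:
{"name": "drive_effector", "arguments": {"deltas": {"rows": [[0.065, -0.1688, 0.025, 0, 0, 0], [0.065, -0.1688, 0.025, 0, 0, 0], [0.065, -0.1688, 0.025, 0, 0, 0], [0.065, -0.1688, 0.025, 0, 0, 0], [0.065, -0.1688, 0.025, 0, 0, 0], [0.065, -0.1688, 0.025, 0, 0, 0]]}}}

```text
time_s: 7.23
ee_pos: [0.5141, -0.0157, 0.1116]
eef_rot: [3.142, 0.004, -0.006]
ft_force: [-0.5, -0.2, 0.1]
gripper_width: 0.401
finger_force: 0.0
```

```bash
python3 -c "
from h import *
c,T=wrist();r=fit(c,T,'s','medium',.516,-.0168);print(r);go(r[0],r[1],.027,0)"
```

```text
[ 0.5156 -0.0173  0.9408]
p [ 0.514  -0.0166  0.1119] shift [0.0019 0.0007 0.0849] turn [0.    0.003 0.001]
```

Scaled: 0.085 m is 0.1063, 0.07 m is 0.0875.

Emit:
{"name": "drive_effector", "arguments": {"deltas": {"rows": [[0.0013, 0.0013, 0.05, 0, 0, 0], [0.0013, 0.0013, 0.0875, 0, 0, 0], [0.0013, 0.0013, 0.1063, 0, 0, 0], [0.0013, 0.0013, 0.1063, 0, 0, 0], [0.0013, 0.0013, 0.1063, 0, 0, 0]]}}}

```text
time_s: 7.7
ee_pos: [0.5151, -0.0188, 0.0276]
eef_rot: [-3.142, 0.003, 0.004]
ft_force: [-0.7, -0.2, 0.2]
gripper_width: 0.405
finger_force: 0.0
```

Emit:
{"name": "drive_effector", "arguments": {"deltas": {"rows": [[0, 0, 0, 0, 0, 0], [0, 0, 0, 0, 0, 0], [0, 0, 0, 0, 0, 0], [0, 0, 0, 0, 0, 0], [0, 0, 0, 0, 0, 0]]}, "jaw": 0}}

```text
time_s: 8.12
ee_pos: [0.5172, -0.0178, 0.0294]
eef_rot: [3.141, 0.0, 0.003]
ft_force: [-0.2, -1.0, 6.4]
gripper_width: 0.196
finger_force: 29.9
```

Emit:
{"name": "drive_effector", "arguments": {"deltas": {"rows": [[0, 0, -0.05, 0, 0, 0], [0, 0, -0.1, 0, 0, 0], [0, 0, -0.15, 0, 0, 0], [0, 0, -0.15, 0, 0, 0]]}}}

```text
time_s: 8.45
ee_pos: [0.5207, -0.0177, 0.1552]
eef_rot: [3.141, 0.0, 0.018]
ft_force: [1.6, 0.9, -0.1]
gripper_width: 0.199
finger_force: 29.9
```

```bash
python3 -c "
from h import *
go(.435,.165,.146,0)"
```

```text
p [ 0.5207 -0.0177  0.1552] shift [-0.0858 -0.1827  0.0081] turn [ 0.001 -0.011  0.   ]
```

Scaled: -0.183 m is -0.2288, -0.084 m is -0.105.

Emit:
{"name": "drive_effector", "arguments": {"deltas": {"rows": [[-0.105, -0.2288, 0.01, 0, 0, 0], [-0.105, -0.2288, 0.01, 0, 0, 0], [-0.105, -0.2288, 0.01, 0, 0, 0], [-0.105, -0.2288, 0.01, 0, 0, 0], [-0.105, -0.2288, 0.01, 0, 0, 0], [-0.105, -0.2288, 0.01, 0, 0, 0], [-0.105, -0.2288, 0.01, 0, 0, 0]]}}}

```text
time_s: 9.03
ee_pos: [0.4313, 0.1669, 0.1402]
eef_rot: [3.141, 0.006, -0.0]
ft_force: [0.6, 0.7, -0.8]
gripper_width: 0.198
finger_force: 29.9
```

Create v.py:
```python
import sys
from h import *
n,x,y=sys.argv[1],float(sys.argv[2]),float(sys.argv[3])
c,T=wrist();p=observe()["ee_pos"]
h=fit(c,T,"s",n,p[0],p[1],p[2]-.028);print("held",h,p)
r=fit(c,T,"j",n,x,y);print("jar",r);go(r[0],r[1],.08,0)
v=c["color"].copy()
for q,k in((model("j",n),r),(model("s",n,p[2]-.028),np.r_[p[:2],0])):
    for a in proj(c,T,np.vstack(q)+[k[0],k[1],0]).round().astype(int):cv2.circle(v,a,0,(255,0,0),-1)
cv2.imwrite(f"pics/v_{n}.png",v[:,:,::-1])
```

```bash
python3 v.py medium .4885 .165
```

```text
held [0.4332 0.1668 0.6024] [0.43202851 0.16591802 0.14023421]
jar [0.4902 0.1647 0.967 ]
p [0.432  0.1659 0.1402] shift [0.0582 0.0013 0.0602] turn [ 0.    -0.     0.002]
```

View pics/v_medium.png

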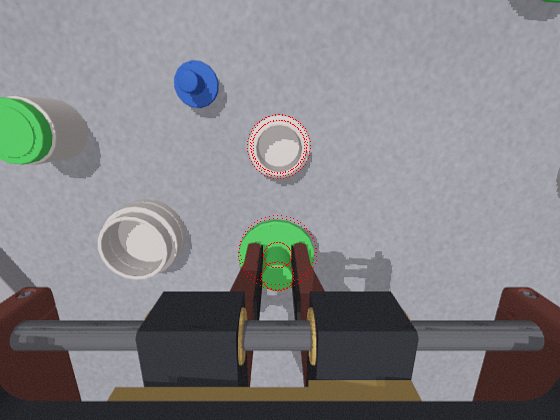

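The overlay matches the medium pot at (279,146), and the held stopper at (277,250) is upright. Insert.

Scaled: 0.059 m is 0.0738, 0.001 m is 0.0013.

Emit:
{"name": "drive_effector", "arguments": {"deltas": {"rows": [[0.05, 0.0013, 0, 0, 0, 0], [0.0738, 0.0013, 0.0375, 0, 0, 0], [0.0738, 0.0013, 0.0725, 0, 0, 0], [0.0738, 0.0013, 0.0725, 0, 0, 0], [0.0738, 0.0013, 0.0725, 0, 0, 0], [0.0738, 0.0013, 0.0725, 0, 0, 0]]}}}

```text
time_s: 9.58
ee_pos: [0.4914, 0.1636, 0.0829]
eef_rot: [3.141, -0.002, -0.001]
ft_force: [-1.1, -0.5, -0.1]
gripper_width: 0.198
finger_force: 29.9
```

```bash
python3 -c "
from h import *
go(.4907,.1647,.0570)"
```

```text
p [0.4914 0.1636 0.0829] shift [-0.0006 -0.0011  0.0259] turn None
```

Scaled: 0.027 m is 0.0338, 0.022 m is 0.0275.

Emit:
{"name": "drive_effector", "arguments": {"deltas": {"rows": [[0, 0, 0.015, 0, 0, 0], [0, 0, 0.0275, 0, 0, 0], [0, 0, 0.0338, 0, 0, 0], [0, 0, 0.0338, 0, 0, 0], [0, 0, 0.0338, 0, 0, 0]]}}}

```text
time_s: 10.0
ee_pos: [0.4925, 0.1648, 0.0566]
eef_rot: [-3.141, 0.0, -0.004]
ft_force: [0.7, -0.4, 3.8]
gripper_width: 0.197
finger_force: 30.0
```

Scaled: 0.0015 m is 0.0019.

Emit:
{"name": "drive_effector", "arguments": {"deltas": {"rows": [[0, 0, 0.0019, 0, 0, 0], [0, 0, 0.0019, 0, 0, 0], [0, 0, 0.0019, 0, 0, 0]]}}}

```text
time_s: 10.25
ee_pos: [0.4926, 0.1648, 0.0565]
eef_rot: [-3.141, -0.0, -0.005]
ft_force: [-3.8, -0.4, 24.0]
gripper_width: 0.197
finger_force: 30.0
```

Seated (24 N, no travel). Release and rise, then on to stopper_large.

Scaled: -0.08 m is -0.1, -0.04 m is -0.05.

Emit:
{"name": "drive_effector", "arguments": {"deltas": {"rows": [[0, 0, 0, 0, 0, 0], [0, 0, 0, 0, 0, 0], [0, 0, 0, 0, 0, 0], [0, 0, 0, 0, 0, 0], [0, 0, -0.05, 0, 0, 0], [0, 0, -0.1, 0, 0, 0], [0, 0, -0.1, 0, 0, 0], [0, 0, -0.1, 0, 0, 0]]}, "jaw": 0.4}}

```text
time_s: 10.92
ee_pos: [0.4927, 0.1649, 0.1356]
eef_rot: [-3.14, 0.0, -0.006]
ft_force: [-0.5, 0.7, -0.3]
gripper_width: 0.405
finger_force: 0.0
```

```bash
python3 -c "
from h import *
c,T=wrist();go(.521,-.383,.12,0)
print(fit(c,T,'s','medium',.4905,.1647,.029),fit(c,T,'j','widest',.392,.309))"
```

```text
p [0.4915 0.1645 0.1341] shift [0.0296 0.5475 0.014 ] turn [-0.    -0.001 -0.   ]
[0.4901 0.1642 0.9378] [0.4104 0.3073 0.4879]
```

Scaled: 0.548 m is 0.685, 0.03 m is 0.0375.

Emit:
{"name": "drive_effector", "arguments": {"deltas": {"rows": [[0.0375, 0.685, 0.0125, 0, 0, 0], [0.0375, 0.685, 0.0125, 0, 0, 0], [0.0375, 0.685, 0.0125, 0, 0, 0], [0.0375, 0.685, 0.0125, 0, 0, 0], [0.0375, 0.685, 0.0125, 0, 0, 0], [0.0375, 0.685, 0.0125, 0, 0, 0], [0.0375, 0.685, 0.0125, 0, 0, 0], [0.0375, 0.685, 0.0125, 0, 0, 0]]}}}

```text
time_s: 11.63
ee_pos: [0.5079, -0.17, 0.1258]
eef_rot: [-3.14, 0.001, 0.005]
ft_force: [0.8, 0.3, 1.4]
gripper_width: 0.4
finger_force: 0.0
```

```bash
python3 -c "
from h import *
go(.521,-.383,.11,0)"
```

```text
p [ 0.5079 -0.17    0.1258] shift [0.0133 0.213  0.0155] turn [-0.001  0.003 -0.   ]
```

Scaled: 0.213 m is 0.2663, 0.015 m is 0.0188.

Emit:
{"name": "drive_effector", "arguments": {"deltas": {"rows": [[0.015, 0.2663, 0.0188, 0, 0, 0], [0.015, 0.2663, 0.0188, 0, 0, 0], [0.015, 0.2663, 0.0188, 0, 0, 0], [0.015, 0.2663, 0.0188, 0, 0, 0], [0.015, 0.2663, 0.0188, 0, 0, 0], [0.015, 0.2663, 0.0188, 0, 0, 0], [0.015, 0.2663, 0.0188, 0, 0, 0], [0.015, 0.2663, 0.0188, 0, 0, 0]]}}}

```text
time_s: 12.3
ee_pos: [0.5201, -0.3802, 0.1107]
eef_rot: [-3.139, 0.002, 0.005]
ft_force: [0.1, 0.6, 0.3]
gripper_width: 0.403
finger_force: 0.0
```

```bash
python3 -c "
from h import *
c,T=wrist();r=fit(c,T,'s','large',.521,-.383);print(r);go(r[0],r[1],.027,0)"
```

```text
[ 0.5209 -0.3825  0.9519]
p [ 0.5204 -0.3795  0.1112] shift [0.0007 0.0032 0.0842] turn [-0.002  0.003  0.   ]
```

Scaled: 0.084 m is 0.105, 0.07 m is 0.0875.

Emit:
{"name": "drive_effector", "arguments": {"deltas": {"rows": [[0.0013, 0.0025, 0.05, 0, 0, 0], [0.0013, 0.0025, 0.0875, 0, 0, 0], [0.0013, 0.0025, 0.105, 0, 0, 0], [0.0013, 0.0025, 0.105, 0, 0, 0], [0.0013, 0.0025, 0.105, 0, 0, 0]]}}}

```text
time_s: 12.77
ee_pos: [0.5224, -0.3819, 0.0285]
eef_rot: [-3.14, -0.002, 0.002]
ft_force: [0.5, -0.5, 0.0]
gripper_width: 0.401
finger_force: 0.0
```

Emit:
{"name": "drive_effector", "arguments": {"deltas": {"rows": [[0, 0, 0, 0, 0, 0], [0, 0, 0, 0, 0, 0], [0, 0, 0, 0, 0, 0], [0, 0, 0, 0, 0, 0], [0, 0, 0, 0, 0, 0]]}, "jaw": 0}}

```text
time_s: 13.18
ee_pos: [0.5233, -0.3839, 0.0302]
eef_rot: [3.14, -0.001, 0.003]
ft_force: [-0.3, 1.3, 6.6]
gripper_width: 0.197
finger_force: 29.8
```

Emit:
{"name": "drive_effector", "arguments": {"deltas": {"rows": [[0, 0, -0.05, 0, 0, 0], [0, 0, -0.1, 0, 0, 0], [0, 0, -0.15, 0, 0, 0], [0, 0, -0.15, 0, 0, 0], [0, 0, -0.15, 0, 0, 0]]}}}

```text
time_s: 13.6
ee_pos: [0.5239, -0.3846, 0.152]
eef_rot: [3.138, -0.001, 0.008]
ft_force: [-0.6, 0.9, -1.3]
gripper_width: 0.201
finger_force: 29.8
```

```bash
python3 -c "
from h import *
go(.357,-.290,.146,0)"
```

```text
p [ 0.5239 -0.3846  0.152 ] shift [-0.167  -0.0946  0.0049] turn [ 0.004 -0.005 -0.   ]
```

Scaled: -0.17 m is -0.2125, -0.095 m is -0.1188.

Emit:
{"name": "drive_effector", "arguments": {"deltas": {"rows": [[-0.2125, -0.1188, 0.005, 0, 0, 0], [-0.2125, -0.1188, 0.005, 0, 0, 0], [-0.2125, -0.1188, 0.005, 0, 0, 0], [-0.2125, -0.1188, 0.005, 0, 0, 0], [-0.2125, -0.1188, 0.005, 0, 0, 0], [-0.2125, -0.1188, 0.005, 0, 0, 0], [-0.2125, -0.1188, 0.005, 0, 0, 0], [-0.2125, -0.1188, 0.005, 0, 0, 0]]}}}

```text
time_s: 14.27
ee_pos: [0.353, -0.2888, 0.1445]
eef_rot: [3.141, -0.001, 0.0]
ft_force: [-0.0, -0.7, 0.7]
gripper_width: 0.193
finger_force: 29.8
```

```bash
python3 v.py large .4068 -.2902
```

```text
held [ 0.3552 -0.2886  0.6122] [ 0.3534858  -0.28913888  0.14456057]
jar [ 0.4071 -0.2905  0.9693]
p [ 0.3535 -0.2891  0.1446] shift [0.0536 0.0013 0.0646] turn [ 0.001 -0.001 -0.   ]
```

View pics/v_large.png

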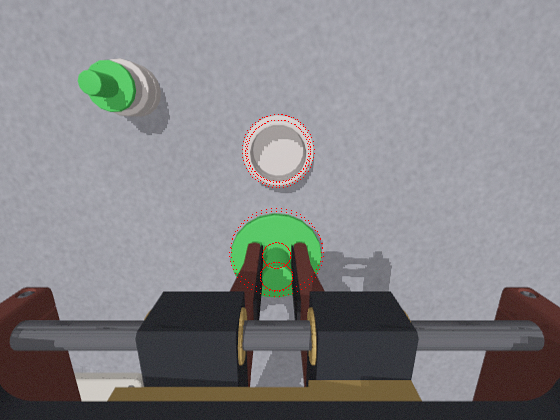

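The overlay matches the pot at (278,150). The held stopper is upright but sits about 2.5 mm toward −x in the grip, which agrees with the grasp readings. I'll compensate when inserting.

Scaled: 0.062 m is 0.0775, 0.056 m is 0.07.

Emit:
{"name": "drive_effector", "arguments": {"deltas": {"rows": [[0.05, 0.0013, 0, 0, 0, 0], [0.07, 0.0013, 0.0375, 0, 0, 0], [0.07, 0.0013, 0.0775, 0, 0, 0], [0.07, 0.0013, 0.0775, 0, 0, 0], [0.07, 0.0013, 0.0775, 0, 0, 0], [0.07, 0.0013, 0.0775, 0, 0, 0]]}}}

```text
time_s: 14.82
ee_pos: [0.4088, -0.2896, 0.0832]
eef_rot: [-3.141, 0.0, 0.0]
ft_force: [0.4, -0.2, -0.7]
gripper_width: 0.195
finger_force: 29.8
```

```bash
python3 -c "
from h import *
go(.4094,-.2905,.0590)"
```

```text
p [ 0.4088 -0.2896  0.0832] shift [0.0006 0.0009 0.0242] turn None
```

Scaled: 0.0255 m is 0.0319, 0.02 m is 0.025.

Emit:
{"name": "drive_effector", "arguments": {"deltas": {"rows": [[0.0013, 0, 0.015, 0, 0, 0], [0.0013, 0, 0.025, 0, 0, 0], [0.0013, 0, 0.0319, 0, 0, 0], [0.0013, 0, 0.0319, 0, 0, 0], [0.0013, 0, 0.0319, 0, 0, 0]]}}}

```text
time_s: 15.23
ee_pos: [0.4097, -0.2897, 0.0579]
eef_rot: [3.141, -0.001, 0.001]
ft_force: [-0.4, 0.4, -0.3]
gripper_width: 0.199
finger_force: 30.0
```

Scaled: 0.0015 m is 0.0019.

Emit:
{"name": "drive_effector", "arguments": {"deltas": {"rows": [[0, 0, 0.0019, 0, 0, 0], [0, 0, 0.0019, 0, 0, 0], [0, 0, 0.0019, 0, 0, 0]]}}}

```text
time_s: 15.48
ee_pos: [0.4097, -0.2896, 0.0575]
eef_rot: [3.141, -0.001, 0.001]
ft_force: [-3.2, 3.6, 17.8]
gripper_width: 0.197
finger_force: 30.0
```

Seated. Release and rise, then on to stopper_widest.

Scaled: -0.08 m is -0.1, -0.04 m is -0.05.

Emit:
{"name": "drive_effector", "arguments": {"deltas": {"rows": [[0, 0, 0.0006, 0, 0, 0], [0, 0, 0.0006, 0, 0, 0], [0, 0, 0.0006, 0, 0, 0], [0, 0, 0.0006, 0, 0, 0], [0, 0, -0.05, 0, 0, 0], [0, 0, -0.1, 0, 0, 0], [0, 0, -0.1, 0, 0, 0], [0, 0, -0.1, 0, 0, 0]]}, "jaw": 0.4}}

```text
time_s: 16.15
ee_pos: [0.4108, -0.2904, 0.1376]
eef_rot: [3.139, -0.0, 0.006]
ft_force: [-0.1, -0.1, -0.7]
gripper_width: 0.397
finger_force: 0.0
```

```bash
python3 -c "
from h import *
c,T=wrist();go(.6435,-.065,.12,0)
print(fit(c,T,'s','large',.407,-.2905,.029))"
```

```text
p [ 0.4097 -0.2896  0.1362] shift [ 0.2338 -0.2246  0.0162] turn [ 0.001 -0.001 -0.   ]
[ 0.407  -0.2899  0.9478]
```

Emit:
{"name": "drive_effector", "arguments": {"deltas": {"rows": [[0.29, -0.2813, 0.025, 0, 0, 0], [0.29, -0.2813, 0.025, 0, 0, 0], [0.29, -0.2813, 0.025, 0, 0, 0], [0.29, -0.2813, 0.025, 0, 0, 0], [0.29, -0.2813, 0.025, 0, 0, 0], [0.29, -0.2813, 0.025, 0, 0, 0], [0.29, -0.2813, 0.025, 0, 0, 0], [0.29, -0.2813, 0.025, 0, 0, 0]]}}}

```text
time_s: 16.87
ee_pos: [0.6422, -0.0617, 0.1133]
eef_rot: [-3.141, -0.001, 0.004]
ft_force: [0.6, -1.0, 0.4]
gripper_width: 0.397
finger_force: 0.0
```

Emit:
{"name": "drive_effector", "arguments": {"deltas": {"rows": [[0, 0, 0, 0, 0, 0], [0, 0, 0, 0, 0, 0]]}}}

```text
time_s: 17.03
ee_pos: [0.6409, -0.0629, 0.1132]
eef_rot: [-3.141, -0.004, 0.005]
ft_force: [-0.4, -0.7, -0.9]
gripper_width: 0.4
finger_force: 0.0
```

```bash
python3 -c "
from h import *
c,T=wrist();r=fit(c,T,'s','widest',.6435,-.065);print(r);go(r[0],r[1],.0275,0)"
```

```text
[ 0.6441 -0.0656  0.9597]
p [ 0.64   -0.0639  0.1135] shift [0.0044 0.0017 0.086 ] turn [-0.     0.004  0.001]
```

Scaled: 0.085 m is 0.1063, 0.07 m is 0.0875.

Emit:
{"name": "drive_effector", "arguments": {"deltas": {"rows": [[0.0031, 0.0025, 0.05, 0, 0, 0], [0.0031, 0.0025, 0.0875, 0, 0, 0], [0.0031, 0.0025, 0.1063, 0, 0, 0], [0.0031, 0.0025, 0.1063, 0, 0, 0], [0.0031, 0.0025, 0.1063, 0, 0, 0]]}}}

```text
time_s: 17.5
ee_pos: [0.6427, -0.0672, 0.0301]
eef_rot: [-3.141, 0.002, 0.004]
ft_force: [0.6, -0.8, 0.2]
gripper_width: 0.399
finger_force: 0.0
```

Emit:
{"name": "drive_effector", "arguments": {"deltas": {"rows": [[0, 0, 0, 0, 0, 0], [0, 0, 0, 0, 0, 0], [0, 0, 0, 0, 0, 0], [0, 0, 0, 0, 0, 0], [0, 0, 0, 0, 0, 0]]}, "jaw": 0}}

```text
time_s: 17.92
ee_pos: [0.6451, -0.0665, 0.0324]
eef_rot: [3.141, -0.0, 0.004]
ft_force: [-0.1, 0.1, 7.2]
gripper_width: 0.195
finger_force: 30.0
```

Emit:
{"name": "drive_effector", "arguments": {"deltas": {"rows": [[0, 0, -0.05, 0, 0, 0], [0, 0, -0.1, 0, 0, 0], [0, 0, -0.15, 0, 0, 0], [0, 0, -0.15, 0, 0, 0], [0, 0, -0.15, 0, 0, 0]]}}}

```text
time_s: 18.33
ee_pos: [0.6459, -0.0665, 0.1541]
eef_rot: [3.141, -0.0, 0.01]
ft_force: [0.6, 0.2, -1.5]
gripper_width: 0.197
finger_force: 30.0
```

```bash
python3 -c "
from h import *
go(.335,.308,.15,0)"
```

```text
p [ 0.6459 -0.0665  0.1541] shift [-0.3109 -0.3745  0.0019] turn [ 0.001 -0.006 -0.   ]
```

Scaled: -0.374 m is -0.4675, -0.311 m is -0.3888.

Emit:
{"name": "drive_effector", "arguments": {"deltas": {"rows": [[-0.3888, -0.4675, 0.005, 0, 0, 0], [-0.3888, -0.4675, 0.005, 0, 0, 0], [-0.3888, -0.4675, 0.005, 0, 0, 0], [-0.3888, -0.4675, 0.005, 0, 0, 0], [-0.3888, -0.4675, 0.005, 0, 0, 0], [-0.3888, -0.4675, 0.005, 0, 0, 0], [-0.3888, -0.4675, 0.005, 0, 0, 0], [-0.3888, -0.4675, 0.005, 0, 0, 0]]}}}

```text
time_s: 19.0
ee_pos: [0.4283, 0.1906, 0.1468]
eef_rot: [3.141, -0.001, -0.004]
ft_force: [1.0, 0.7, -1.8]
gripper_width: 0.196
finger_force: 30.0
```

```bash
python3 -c "
from h import *
go(.335,.308,.15,0)"
```

```text
p [0.4283 0.1906 0.1468] shift [-0.0934 -0.1174 -0.0031] turn [ 0.001  0.002 -0.001]
```

Scaled: -0.117 m is -0.1463, -0.093 m is -0.1163.

Emit:
{"name": "drive_effector", "arguments": {"deltas": {"rows": [[-0.1163, -0.1463, -0.0038, 0, 0, 0], [-0.1163, -0.1463, -0.0038, 0, 0, 0], [-0.1163, -0.1463, -0.0038, 0, 0, 0], [-0.1163, -0.1463, -0.0038, 0, 0, 0], [-0.1163, -0.1463, -0.0038, 0, 0, 0], [-0.1163, -0.1463, -0.0038, 0, 0, 0], [-0.1163, -0.1463, -0.0038, 0, 0, 0]]}}}

```text
time_s: 19.58
ee_pos: [0.3376, 0.3062, 0.1502]
eef_rot: [3.14, 0.001, -0.002]
ft_force: [-0.3, 0.2, -1.8]
gripper_width: 0.194
finger_force: 30.0
```

```bash
sed -i 's/-.028/-.031/g' v.py; python3 v.py widest .393 .308
```

```text
held [0.342  0.3058 0.6577] [0.3380123  0.30599643 0.15035338]
jar [0.3937 0.3074 0.9727]
p [0.338  0.306  0.1504] shift [ 0.0558 -0.0015  0.0703] turn [ 0.001  0.001 -0.001]
```

View pics/v_widest.png

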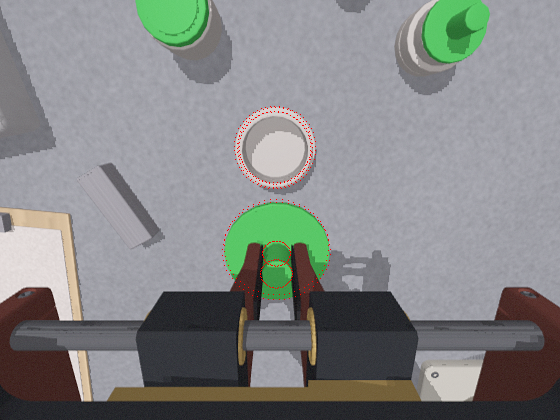

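The overlay matches the widest pot at (275,147), and the held stopper is upright and about 1 mm toward −x. Insert.

Scaled: 0.064 m is 0.08, 0.057 m is 0.0713.

Emit:
{"name": "drive_effector", "arguments": {"deltas": {"rows": [[0.05, -0.0013, 0, 0, 0, 0], [0.0713, -0.0013, 0.0375, 0, 0, 0], [0.0713, -0.0013, 0.08, 0, 0, 0], [0.0713, -0.0013, 0.08, 0, 0, 0], [0.0713, -0.0013, 0.08, 0, 0, 0], [0.0713, -0.0013, 0.08, 0, 0, 0]]}}}

```text
time_s: 20.13
ee_pos: [0.3951, 0.3072, 0.0876]
eef_rot: [3.141, -0.002, -0.001]
ft_force: [0.6, 0.4, 0.2]
gripper_width: 0.196
finger_force: 30.0
```

```bash
python3 -c "
from h import *
go(.3945,.3074,.0600)"
```

```text
p [0.3951 0.3072 0.0876] shift [-0.0006 -0.0002  0.0276] turn None
```

Scaled: 0.0275 m is 0.0344, 0.022 m is 0.0275.

Emit:
{"name": "drive_effector", "arguments": {"deltas": {"rows": [[0, 0, 0.015, 0, 0, 0], [0, 0, 0.0275, 0, 0, 0], [0, 0, 0.0344, 0, 0, 0], [0, 0, 0.0344, 0, 0, 0], [0, 0, 0.0344, 0, 0, 0]]}}}

```text
time_s: 20.55
ee_pos: [0.3951, 0.3082, 0.0602]
eef_rot: [-3.141, 0.0, -0.001]
ft_force: [-0.5, -0.0, -0.8]
gripper_width: 0.197
finger_force: 30.0
```

Scaled: 0.0015 m is 0.0019, 0.001 m is 0.0013.

Emit:
{"name": "drive_effector", "arguments": {"deltas": {"rows": [[0, 0, 0.0013, 0, 0, 0], [0, 0, 0.0019, 0, 0, 0], [0, 0, 0.0019, 0, 0, 0]]}}}

```text
time_s: 20.8
ee_pos: [0.3951, 0.3082, 0.0598]
eef_rot: [-3.141, 0.0, -0.001]
ft_force: [-4.0, -3.1, 18.9]
gripper_width: 0.198
finger_force: 30.0
```

Seated. Release, rise and check everything.

Careful with the scale: shifts go in shares of 0.8 m and turns go in shares of 90 degrees. That gives: -0.16 m is -0.2, -0.12 m is -0.15.

Emit:
{"name": "drive_effector", "arguments": {"deltas": {"rows": [[0, 0, 0.0006, 0, 0, 0], [0, 0, 0.0006, 0, 0, 0], [0, 0, 0.0006, 0, 0, 0], [0, 0, 0.0006, 0, 0, 0], [0, 0, -0.05, 0, 0, 0], [0, 0, -0.1, 0, 0, 0], [0, 0, -0.15, 0, 0, 0], [0, 0, -0.2, 0, 0, 0]]}, "jaw": 0.4}}

```text
time_s: 21.47
ee_pos: [0.3945, 0.3076, 0.2193]
eef_rot: [3.141, -0.0, -0.002]
ft_force: [1.5, -0.3, -0.7]
gripper_width: 0.4
finger_force: 0.0
```

Emit:
{"name": "drive_effector", "arguments": {"deltas": {"rows": [[0, 0, 0, 0, 0, 0], [0, 0, 0, 0, 0, 0], [0, 0, 0, 0, 0, 0]]}}}

```text
time_s: 21.72
ee_pos: [0.3945, 0.3076, 0.2174]
eef_rot: [3.141, -0.0, -0.001]
ft_force: [0.6, -0.4, 0.0]
gripper_width: 0.4
finger_force: 0.0
```

Run:
```python
from h import *
J=dict(small=(.4635,-.1516),medium=(.4902,.1647),large=(.4071,-.2905),widest=(.3937,.3074))
c,T=wrist();print("widest wrist",fit(c,T,"s","widest",*J["widest"],.029))
c=capture("side")
v=[]
for n,(x,y) in J.items():
    print(n,"seated",fit(c,c["world_from_camera"],"s",n,x,y,.029))
    u,w=proj(c,c["world_from_camera"],np.array([[x,y,.04]]))[0].astype(int)
    v.append(cv2.resize(c["color"][max(w-35,0):w+35,u-35:u+35],(300,300),interpolation=cv2.INTER_CUBIC))
cv2.imwrite("pics/end.png",np.vstack([np.hstack(v[:2]),np.hstack(v[2:])])[:,:,::-1])
```

```text
widest wrist [0.3939 0.3076 0.957 ]
small seated [ 0.4608 -0.1492  0.8467]
medium seated [0.4786 0.1955 0.3565]
large seated [ 0.4051 -0.2873  0.8734]
widest seated [0.3926 0.3096 0.9348]
```

View pics/end.png

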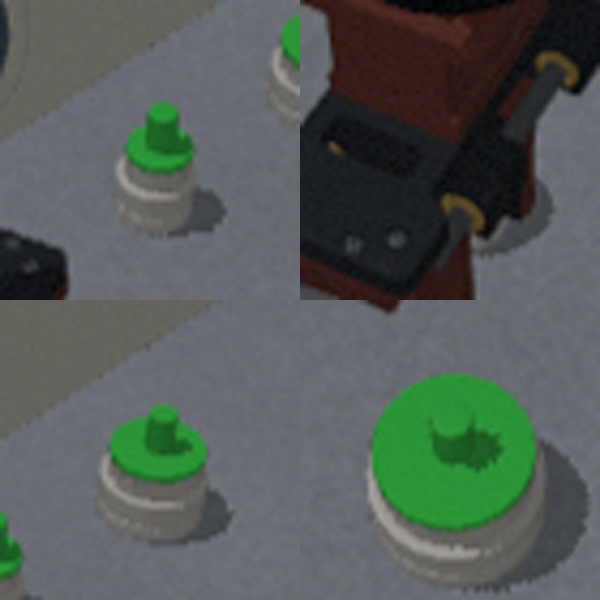

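Side crops: the small, large and widest stoppers lie flat on upright pots. The arm hides the medium one, so I'll move away and check it.

Scaled: 0.3 m is 0.375, -0.06 m is -0.075.

Emit:
{"name": "drive_effector", "arguments": {"deltas": {"rows": [[0, 0.375, -0.075, 0, 0, 0], [0, 0.375, -0.075, 0, 0, 0], [0, 0.375, -0.075, 0, 0, 0], [0, 0.375, -0.075, 0, 0, 0], [0, 0.375, -0.075, 0, 0, 0], [0, 0.375, -0.075, 0, 0, 0], [0, 0.375, -0.075, 0, 0, 0], [0, 0.375, -0.075, 0, 0, 0]]}}}

```text
time_s: 22.48
ee_pos: [0.3941, 0.0043, 0.2775]
eef_rot: [3.141, -0.004, -0.003]
ft_force: [0.6, 0.8, -0.1]
gripper_width: 0.401
finger_force: 0.0
```

Run:
```python
from h import *
c=capture("side");v=[]
print(fit(c,c["world_from_camera"],"s","medium",.489,.166,.029))
for x,y in((.489,.166),(.4635,-.1516)):
    u,w=proj(c,c["world_from_camera"],np.array([[x,y,.04]]))[0].astype(int)
    v.append(cv2.resize(c["color"][w-30:w+30,u-30:u+30],(400,400),interpolation=cv2.INTER_CUBIC))
cv2.imwrite("pics/end2.png",np.hstack(v)[:,:,::-1])
```

```text
[0.4888 0.1662 0.8942]
```

View pics/end2.png

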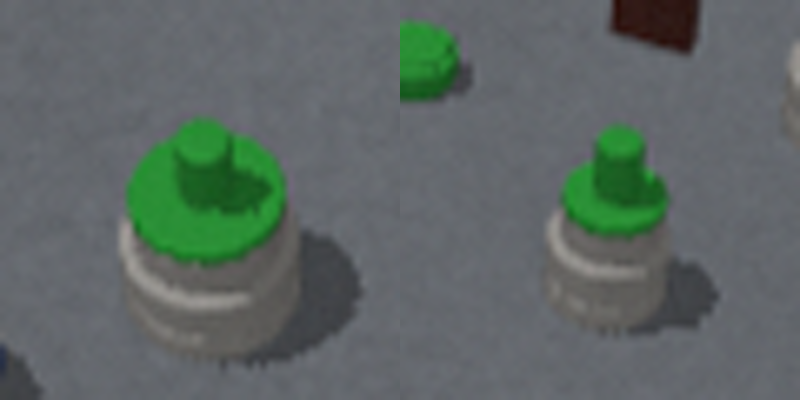

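The medium pot (205,190) and the small pot (615,195) are both closed with the flange flat on the rim. Handing in.

Emit:
{"name": "drive_effector", "arguments": {"deltas": {"rows": [[0, 0, 0, 0, 0, 0], [0, 0, 0, 0, 0, 0], [0, 0, 0, 0, 0, 0]]}}}

```text
time_s: 22.78
ee_pos: [0.3944, 0.0089, 0.277]
eef_rot: [-3.141, -0.001, 0.003]
ft_force: [0.3, 0.7, 0.5]
gripper_width: 0.4
finger_force: 0.0
```

```bash
python3 -c "
from rig import close_job
print(close_job())"
```

```text
the job is handed in; nothing more can be done
None
```

All four pots are closed with their own stoppers, in order from narrowest to widest, with the flanges flat on the rims in the camera checks. The closed pot was not touched, and I handed the job in at about 23 s; no verdict was returned.

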